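# Push the seed box into its bay between wet rails

## Task

Push the grey lidded seed box along its plywood board, down the lane between the two wooden guide rails, until it is fully home against the end stop, then leave it there. The rails have just been varnished: neither the box nor the robot may touch either of them, so line the box up before it goes in. Do not lift or tip the box, and leave everything else on the bench where it is.

Things in the scene. Friction and masses are not known exactly. Their poses are not given: they have to be found in the camera images.
- seed_box: Closed grey plastic box with a flat lid, 110 mm long (its x), 90 wide (y), 80 tall, 0.4 to 0.8 kg; too wide for small grippers, it slides on the board. Origin: centre of its underside, z up. It starts on the open part of the board before the lane, up to 30 mm off the centre line and turned up to 0.3 rad, its x axis roughly down the lane.
- lane: Fixed plywood board on the bench, 12 mm thick, 560 mm long (its x, -290 to +270 mm), 260 wide (y). Origin: on the bench under the board, on the lane's centre line; +x points down the lane, the way the box must go. Open board up to x = 0, the lane's mouth; from there rails to the end stop. The lane is 114 mm wide: a centred, square box has 12 mm to spare on each side.
- stop (a point): Centre of the end stop's face, at board level: lane x = +240 mm, y = 0; axes as the lane's. The stop is a fixed wooden bar across the lane, 150 mm wide and 40 mm tall above the board. When the box is home its front face is against it and the box's origin is at lane x = +185 mm, y = 0.
- rail_left: Fixed wooden guide rail on the board at the lane's +y side: 240 mm long (its x, along the lane), 18 wide, 25 tall (top 37 mm above the bench: fingers higher than that pass over it). Origin: centre of its underside, at lane x = +120, y = +66 mm; inner face at y = +57 mm. Must not be touched.
- rail_right: The same rail at the lane's -y side: origin at lane x = +120 mm, y = -66 mm, inner face at y = -57 mm. Must not be touched.
- twine_spool: Bystander: small wooden spool, 44 mm diameter, 48 mm tall, standing on the board just outside rail_left. Origin: centre of its underside.
- dropper_bottle: Bystander: amber bottle, 34 mm diameter, 85 mm tall, standing on the board just outside rail_right. Origin: centre of its underside.
- nursery_pot: Bystander: empty square black pot, 70 x 70 x 65 mm, on the bench beyond rail_right. Origin: centre of its underside.
- clay_pot: Bystander: empty terracotta pot, 84 mm diameter, 80 mm tall, on the bench beyond rail_right. Origin: centre of its underside.
- label_jar: Bystander: jar, 64 mm diameter, 90 mm tall, on the bench beside the open part of the board, on rail_right's side. Origin: centre of its underside.
- brush: Bystander: paint brush lying on the bench behind the end stop, across the end of the board. Origin: on its underside.
Not all that is in view belongs to the job. What is shaped like the seed_box but purple or yellow is not meant.

How it is judged:
On the way:
1. the box is on its way down the lane, on the board between the rails, not yet home (x of seed_box in the frame of lane between 0 and 0.165 m and y of seed_box in the frame of lane between -0.012 and 0.012 m and z of seed_box in the frame of lane below 0.02 m), for 0.1 s.
At the end, for the whole second after the job is handed in: The box stands flat on the board between the rails, its front within 6 mm of the end stop, touching neither rail, and at rest (x of seed_box in the frame of lane between 0.179 and 0.19 m and y of seed_box in the frame of lane between -0.012 and 0.012 m and z of seed_box in the frame of lane between 0.008 and 0.017 m and angle between the x axis of seed_box and the x axis of lane, either way round below 0.2 rad and angle between seed_box's own z axis and vertical below 0.05 rad and linear speed of seed_box below 0.01 m/s).
It fails at once if the box touches a guide rail (contact force between seed_box and rail_left above 0.3 N or contact force between seed_box and rail_right above 0.3 N).
It fails at once if the robot touches a guide rail (contact force between any of the fingers, the arm and rail_left above 0.3 N or contact force between any of the fingers, the arm and rail_right above 0.3 N).
It fails at once if the box is lifted more than 10 mm off the board or tipped more than about 11 degrees (z of seed_box in the frame of lane above 0.022 m or angle between seed_box's own z axis and vertical above 0.2 rad).
It fails at once if one of the other things is moved by more than 20 mm (distance of any of twine_spool, dropper_bottle, nursery_pot, clay_pot, label_jar, brush from where it was at the start of the episode above 0.02 m).
It also fails if it takes over 67 s, if anything falls off the work surface, if the arm or the gripper's body presses on something with over 40 N, if the wrist force passes 120 N, or if a joint passes its speed limit or range.

## Robot

A 6-joint arm with a two-finger parallel gripper is mounted at the origin on the work surface. World frame = base frame: x ahead of the robot, y to its left, z up, the work surface at z = 0. Lengths are in m, angles in rad, forces in N, time in s.
With the tool pointing down it reaches from about 0.35 to 0.875 m from the base axis. Payload 4.2 kg.
Tool frame: the origin (TCP) lies between the finger pads; the fingertips stand 8 mm ahead of it and the grasp point (between the pads) lies 11 mm behind it; z points along the fingers, y is the direction in which the jaws open and shut (so a half turn about z gives the same grasp; the last joint's range is limited). The gripper opens to 87 mm and grips with 3 to 60 N. Pads are 19 mm wide; open, the fingers measure 117 mm over their backs; the gripper's body (75 mm by 190 mm) begins 51 mm behind the grasp point.
Start: joints at [-0.909, 0.385, 0.008, 0, -1.194, -0.259], TCP at [0.245, -0.575, 0.231] pointing down, gripper open.
Joint ranges: [-3.14, 3.14], [-1.21, 2.06], [-1.07, 1.41], [-3.16, 2.05], [-2.99, -0.16], [-3.1, 3.1]. Speed limits (rad/s): [2.79, 2.79, 3.14, 3.14, 3.14, 3.14].

## Interface

Orientations are given as a unit quaternion [x, y, z, w].
In Python, from plant import * gives the robot as it stands.
- The arm moves only by the shell command python3 -m pendant 'ROWS' [OPENING] [FORCE]. ROWS is JSON, a list of rows, each a list of 4 numbers: the shift along the world's x, y, z in units of 60 mm (1.0 is 60 mm), then the turn about the world's z in units of 8 degrees (1.0 is 8 degrees). A call has 1 to 12 rows; each row shifts and turns the commanded pose from where the row before left it; what a row does not reach is not made up. A row lasts 1/8 s, in which the tool goes at most 62.5 mm and 10.7 degrees, less where a joint would pass 70% of its speed; a pose out of reach is approached as far as the arm can. A call is refused whole if a number of a shift passes 1 or a number of a turn 1, either way. A call with a gripper value outside its range is refused whole. OPENING is the closure, from 0 (fully open) to 1 (shut), set as the call begins (- or left out, the last holds). The fingers move at their own pace and stop on an object; FORCE is the grip in N (left out, the last holds). Time passes only in rows, so rows that do not move let the fingers close. It gives the time, the measured TCP pose, the force and the opening at its end, in the units of the state.
- get_state(): the state, without advancing time (a new reading comes with each control period).
- snapshot(name): name is "scene" or "top"; returns a dict with "img" (384x512x3 uint8, red, green, blue), "mtx" (3x3 intrinsics, pixels), "cam_to_world" (4x4, takes a point from camera to world coordinates). Camera axes: x right, y down, z forward; pixel columns grow to the right and rows downward; lengths in m; the calibration is good to about 2 mm. A picture is of the moment at which its call begins. There is no depth.
- job_done(): hands the job in, once; it reports no verdict.
The state is a dict: "clock": time; "joints": joint angles; "dq": joint speeds; "effort": joint torques, N m; "eef_pos": TCP position; "eef_rot": TCP orientation; "force": force on the tool from outside, world axes, zero at the start; "torque": the same for the moment, N m; "width": finger opening in m.
Only numpy, scipy, OpenCV 4.12 (cv2) and the standard library are available. Lean on these libraries where they do the work, as an engineer would, in place of code of your own. Each camera call takes 0.05 s, during which the arm holds its last target.

## Working session

There is one attempt and no reset: what is moved stays moved. The work goes in short steps, Python scripts to look and compute and a shell command to move; the robot and the scene stay as the last step left them, time stands still between calls to the robot, and variables do not carry over. Pictures are saved under pics/ and viewed, and the job is handed in when it is done.

```bash
ls; mkdir -p pics; python3 - <<'E'
from plant import *
import cv2,json
s=get_state();print(s)
for n in("scene","top"):
    d=snapshot(n);cv2.imwrite(f"pics/{n}0.png",d["img"][:,:,::-1]);print(n,d["mtx"],d["cam_to_world"])
E
```

```text
pics
{'clock': 0.0, 'joints': array([-9.09391206e-01,  3.85540947e-01,  6.62021690e-03, -4.97604487e-04,
       -1.19400149e+00, -2.58590822e-01]), 'dq': array([-0.00111519,  0.00055944, -0.00049881,  0.00101915,  0.00050178,
        0.0005533 ]), 'effort': array([ 3.28219257e-04, -3.90663171e+01,  1.87397611e+01,  4.21972409e+00,
        1.10269157e-02, -2.03938471e-04]), 'eef_pos': array([ 0.24478495, -0.5744284 ,  0.22946702]), 'eef_rot': array([-1.99958179e-01,  9.79803829e-01,  1.05511999e-03, -2.64677972e-04]), 'force': array([-0.12951265,  0.3177602 ,  0.10296367]), 'torque': array([ 0.02330511, -0.02529715,  0.00171942]), 'width': 0.087154632504235}
scene [[418.88657813   0.         260.31758756]
 [  0.         418.88657813 191.24487012]
 [  0.           0.           1.        ]] [[ 0.78059064  0.46048037 -0.42265362  0.98914083]
 [ 0.6249979  -0.56694757  0.53660793 -0.58187953]
 [ 0.00747498 -0.68302875 -0.73035324  0.78474645]
 [ 0.          0.          0.          1.        ]]
top [[431.8153622    0.         256.39568564]
 [  0.         431.8153622  192.60803653]
 [  0.           0.           1.        ]] [[-7.41297423e-03 -9.80010059e-01  1.98809791e-01  3.10486636e-01]
 [-9.99972167e-01  7.09717237e-03 -2.30103153e-03 -1.54538151e-02]
 [ 8.44046688e-04 -1.98821315e-01 -9.80035393e-01  1.04972791e+00]
 [ 0.00000000e+00  0.00000000e+00  0.00000000e+00  1.00000000e+00]]
```

View pics/scene0.png

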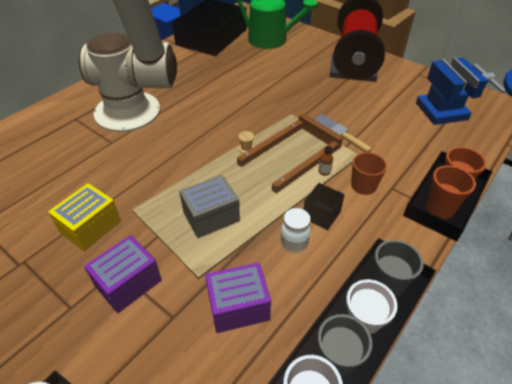

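View pics/top0.png

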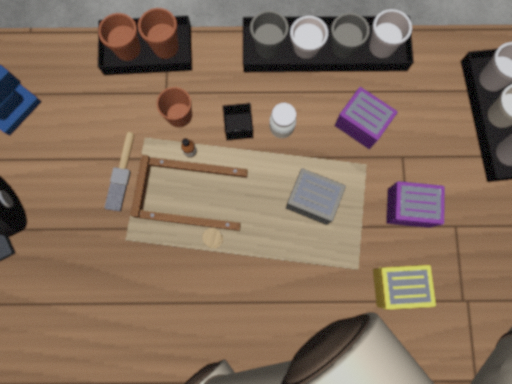

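The top view shows these box-shaped candidates: grey (317,195), purple (366,117), purple (416,204) and yellow (407,287). Only the one at (317,195) is grey and on the board. The rails run from about x=240 to x=140, so the lane's +x points left in the image, which is about world +y. The spool is at (211,237), the bottle at (188,147) and the jar at (283,119).

```bash
cat > h.py <<'E'
from plant import *
import cv2,numpy as np
def ray(d,uv,z):
    uv=np.atleast_2d(np.asarray(uv,float))
    K=d["mtx"];T=d["cam_to_world"]
    r=np.c_[(uv[:,0]-K[0,2])/K[0,0],(uv[:,1]-K[1,2])/K[1,1],np.ones(len(uv))]@T[:3,:3].T
    o=T[:3,3];return o+r*((z-o[2])/r[:,2])[:,None]
def proj(d,p):
    T=np.linalg.inv(d["cam_to_world"]);p=np.atleast_2d(p)
    return cv2.projectPoints(p.astype(float),cv2.Rodrigues(T[:3,:3])[0],T[:3,3],d["mtx"],None)[0][:,0]
E
python3 - <<'E'
from h import *
d=snapshot("top");im=d["img"];np.save("/tmp/top.npy",im)
b=im[120:280,120:380,::-1]
cv2.imwrite("pics/crop0.png",cv2.resize(b,None,fx=3,fy=3,interpolation=cv2.INTER_CUBIC))
hsv=cv2.cvtColor(im,cv2.COLOR_RGB2HSV)
for p in[(317,195),(300,180),(330,245),(200,195),(200,168),(141,190),(340,210),(310,215),(400,250),(260,280)]:print(p,hsv[p[1],p[0]],im[p[1],p[0]])
E
```

```text
(317, 195) [115  11 143] [137 138 143]
(300, 180) [ 10   5 142] [142 140 139]
(330, 245) [ 19  63 170] [170 154 128]
(200, 195) [ 20  63 166] [166 152 125]
(200, 168) [ 13 131 134] [134  94  65]
(141, 190) [ 13 130 122] [122  86  60]
(340, 210) [ 19  61 171] [171 156 130]
(310, 215) [23 16 63] [63 62 59]
(400, 250) [ 14 103 146] [146 115  87]
(260, 280) [ 14 105 150] [150 117  88]
```

View pics/crop0.png

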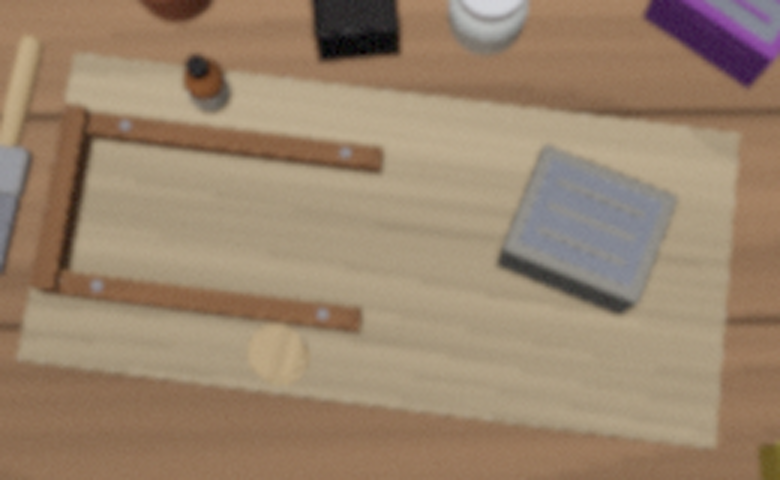

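The crop shows the grey lidded box on the open board, turned by roughly 15° relative to the lane. The lid spans crop (500..675, 148..310). The rails, the stop and all the board corners are clearly visible. Next I measure them.

```bash
cat > meas.py <<'E'
from h import *
def polyline(mask,eps=None):
    c=max(cv2.findContours(mask,cv2.RETR_EXTERNAL,cv2.CHAIN_APPROX_NONE)[0],key=cv2.contourArea)
    return c
def board(d):
    im=d["img"];hsv=cv2.cvtColor(cv2.GaussianBlur(im,(3,3),0),cv2.COLOR_RGB2HSV)
    m=cv2.inRange(hsv,(12,40,140),(28,88,200))
    # close over the rails, box
    m=cv2.morphologyEx(m,cv2.MORPH_OPEN,np.ones((3,3)))
    n,l,s,_=cv2.connectedComponentsWithStats(m);k=1+np.argmax(s[1:,4])
    return (l==k).astype(np.uint8)*255
def lid(d,seed=None):
    im=d["img"];hsv=cv2.cvtColor(cv2.GaussianBlur(im,(3,3),0),cv2.COLOR_RGB2HSV)
    m=cv2.inRange(hsv,(0,0,95),(179,34,200))
    m[:,:120]=0;m[:,385:]=0;m[:140]=0;m[280:]=0
    m=cv2.morphologyEx(m,cv2.MORPH_OPEN,np.ones((3,3)))
    n,l,s,_=cv2.connectedComponentsWithStats(m);k=1+np.argmax(s[1:,4])
    return (l==k).astype(np.uint8)*255
E
python3 - <<'E'
from meas import *
d=snapshot("top")
B=board(d);L=lid(d)
v=d["img"][:,:,::-1].copy()
cb=polyline(B);hull=cv2.convexHull(cb)
P=ray(d,hull[:,0],0.012)[:,:2]
q=cv2.approxPolyDP(hull,6,True)[:,0];print("board poly",q.tolist(),ray(d,q,.012)[:,:2].round(4).tolist())
r=cv2.minAreaRect((P*1000).astype(np.float32));print("board rect mm",r)
cl=polyline(L)
P=ray(d,cl[:,0],0.092)[:,:2];r=cv2.minAreaRect((P*1000).astype(np.float32));print("lid rect mm",r,cv2.contourArea(cl))
cv2.drawContours(v,[cb],-1,(0,255,0),1);cv2.drawContours(v,[cl],-1,(0,0,255),1)
cv2.imwrite("pics/m0.png",cv2.resize(v[120:280,120:380],None,fx=3,fy=3,interpolation=cv2.INTER_NEAREST))
# rails / stop
hsv=cv2.cvtColor(d["img"],cv2.COLOR_RGB2HSV)
m=cv2.inRange(hsv,(8,110,60),(18,255,145));fill=np.zeros_like(m);cv2.fillPoly(fill,[hull],255)
m&=fill;m=cv2.morphologyEx(m,cv2.MORPH_OPEN,np.ones((2,2)));cv2.imwrite("pics/rails0.png",cv2.resize(m[120:280,120:380],None,fx=3,fy=3,interpolation=cv2.INTER_NEAREST))
E
```

```text
board poly [[144, 138], [366, 164], [358, 268], [126, 240]] [[0.6632, 0.2639], [0.5916, -0.2909], [0.337, -0.2572], [0.4073, 0.2957]]
board rect mm ((500.4185791015625, 3.151275634765625), (563.7894897460938, 264.33905029296875), 82.39543914794922)
lid rect mm ((499.7911071777344, -152.77197265625), (106.82960510253906, 88.20402526855469), 66.97859191894531) 1724.5
```

View pics/m0.png

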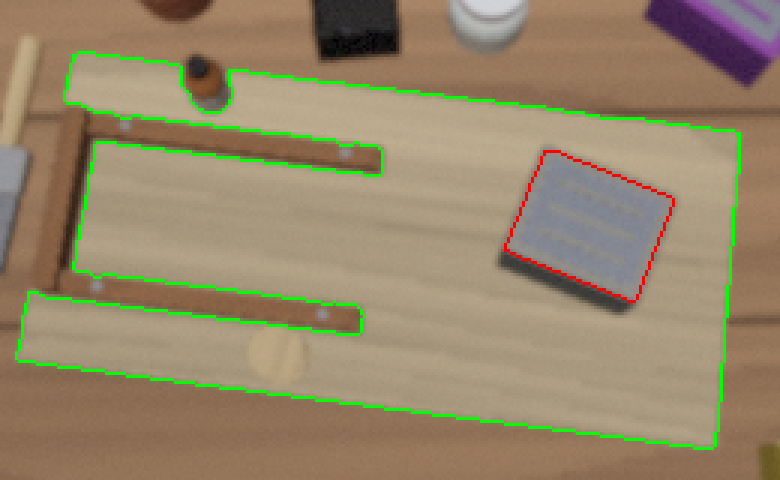

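View pics/rails0.png

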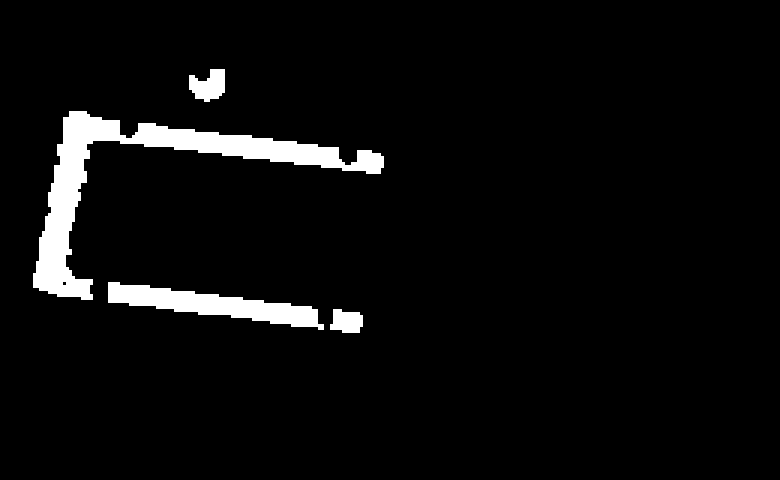

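The board measures 564×264 mm (560×260 given) and the lid 107×88 mm (110×90 given), so both are plausible. Next I cross-check with the rails' inner edges and the scene camera, and work everything out in the lane frame.

```bash
python3 - <<'E'
from meas import *
d=snapshot("top");s=snapshot("scene")
# rail inner edges from the board mask: right rail = base edge z .012 ; left rail = top inner edge z .037
B=board(d)
def edge(cols,r0,r1,rising):
    pts=[]
    g=d["img"][:,:,2].astype(float) # blue contrast
    for c in cols:
        col=g[r0(c):r1(c),c];dg=np.diff(col);k=np.argmax(dg) if rising else np.argmin(dg)
        pts.append((c,r0(c)+k+0.5))
    return np.array(pts,float)
c=np.arange(160,236,2)
fR=edge(c,lambda c:int(163+(c-150)*.12),lambda c:int(163+(c-150)*.12)+12,True)
fL=edge(c,lambda c:int(205+(c-140)*.125),lambda c:int(205+(c-140)*.125)+11,False)
def fit(P):
    vx,vy,x,y=cv2.fitLine(P.astype(np.float32),cv2.DIST_HUBER,0,0.0005,0.0005).ravel();v=np.array([vx,vy]);v*=np.sign(v[1])
    return np.array([x,y]),v
pR,vR=fit(ray(d,fR,.012)[:,:2]);pL,vL=fit(ray(d,fL,.037)[:,:2])
aR,aL=[np.degrees(np.arctan2(v[1],v[0])) for v in(vR,vL)];print("rail angles",aR,aL)
def dist(p,a):n=np.array([-np.sin(a),np.cos(a)]);return (p)@n
for th in(82.4,(aR+aL)/2):
    a=np.radians(th);print(th,"width mm",1e3*(dist(pL,a)-dist(pR,a)),"mid n",500*(dist(pL,a)+dist(pR,a)), "board mid n",1e3*dist(np.array([.5004,.00315]),a))
a=np.radians(82.4);u=np.array([np.cos(a),np.sin(a)]);n=np.array([-u[1],u[0]]);O=np.array([.5004,.00315])+.01*u
print("O",O)
lane=lambda p:np.c_[(p[:,:2]-O)@u,(p[:,:2]-O)@n]*1e3
# jar, bottle, spool
print("jar top",lane(ray(d,(285,110),.09)),"bottle",lane(ray(d,(186,141),.097)),"spool",lane(ray(d,(211,237),.06)))
# scene lid
im=s["img"];hsv=cv2.cvtColor(cv2.GaussianBlur(im,(3,3),0),cv2.COLOR_RGB2HSV)
m=cv2.inRange(hsv,(0,0,85),(179,40,200));m2=np.zeros_like(m);m2[165:245,170:250]=m[165:245,170:250]
m2=cv2.morphologyEx(m2,cv2.MORPH_OPEN,np.ones((3,3)));ct=polyline(m2)
r=cv2.minAreaRect((ray(s,ct[:,0],.092)[:,:2]*1000).astype(np.float32));print("scene lid",r)
L=polyline(lid(d));r2=cv2.minAreaRect((ray(d,L[:,0],.092)[:,:2]*1000).astype(np.float32));print("top lid",r2)
for q in(r,r2):print("lane",lane(np.array([q[0]])/1e3),q[2]-82.4)
v=im[:,:,::-1].copy();cv2.drawContours(v,[ct],-1,(0,0,255),1)
# board outline reproj in scene
cs=np.array([[-.29,-.13],[.27,-.13],[.27,.13],[-.29,.13]]);W=O+cs[:,:1]*u+cs[:,1:]*n
cv2.polylines(v,[proj(s,np.c_[W,np.full(4,.012)]).astype(np.int32)],True,(0,255,0),1)
for y in(-.057,.057):
    W=O+np.array([[0],[.24]])*u+y*n;cv2.polylines(v,[proj(s,np.c_[W,np.full(2,.037)]).astype(np.int32)],False,(255,0,0),1)
cv2.imwrite("pics/s1.png",cv2.resize(v[90:290,120:400],None,fx=2.8,fy=2.8))
E
```

```text
rail angles 82.69267 82.595146
82.4 width mm 115.7308227433807 mid n -495.5121609437445 board mid n -495.5876487125614
82.643906 width mm 115.84845 mid n -496.31607 board mid n -495.87817149907346
O [0.50172256 0.01306216]
jar top [[ -72.16294969 -213.26396266]] bottle [[ 146.07932221 -106.2999423 ]] spool [[ 60.90508907 102.42011168]]
scene lid ((504.6908264160156, -155.64901733398438), (106.66810607910156, 87.25680541992188), 67.14207458496094)
top lid ((500.0200500488281, -152.9085693359375), (106.74673461914062, 88.23853302001953), 67.36553955078125)
lane [[-166.83656455  -25.25531863]] -15.257925415039068
lane [[-164.73792992  -20.26313075]] -15.034460449218756
```

View pics/s1.png

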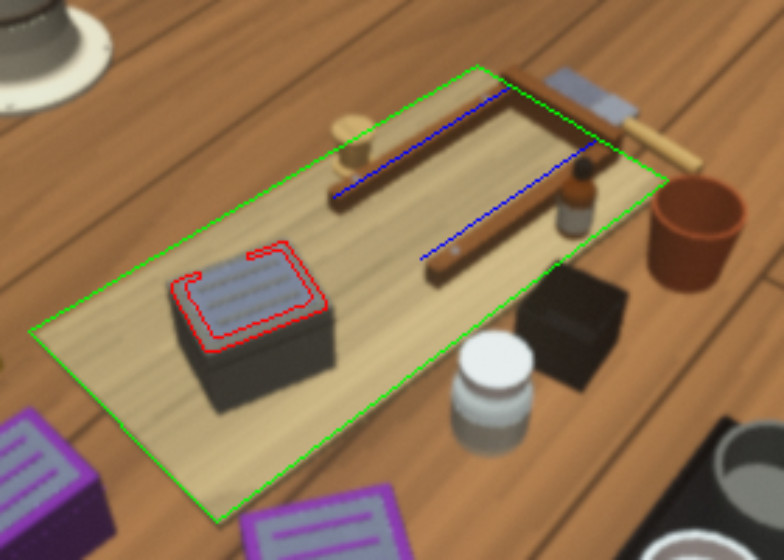

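The measurements agree. Rails and board give a lane angle of 82.6°, with the lane origin at about (0.5019, 0.0131). The rail gap reads 115.7 mm (114 given). The box is at lane (-165, -19.5) mm with yaw -15.3°. The scene view shifts both rail and box by about 4 mm the same way, so I rely on the top view. The jar is at lane (-72, -213), clear of the path.

Plan:
1. Square the box with a two-finger push on its -y side.
2. Push from behind, with the fingertips at 48 mm height, above the rails (37 mm).

```bash
python3 -m pendant '[[0.47,0.57,0,-0.32],[0.47,0.57,0,-0.32],[0.47,0.57,0,-0.32],[0.47,0.57,0,-0.32],[0.47,0.57,0,-0.32],[0.47,0.57,0,-0.32],[0.47,0.57,0,-0.32],[0.47,0.57,0,-0.32],[0.47,0.57,0,-0.32],[0.47,0.57,0,-0.32],[0.47,0.57,0,-0.32],[0.5,0.6,0,-0.3]]' 0.368 20
cat > st.py <<'E'
from h import *
th=np.radians(82.6);u=np.array([np.cos(th),np.sin(th)]);n=np.array([-u[1],u[0]]);O=np.array([.5019,.0131])
def lane(p):p=np.atleast_2d(p);return np.c_[(p[:,:2]-O)@u,(p[:,:2]-O)@n]*1e3
def rep(tx=None,ty=None,tz=None,tj=None):
    s=get_state();p=s["eef_pos"];q=s["eef_rot"]
    from scipy.spatial.transform import Rotation as R
    y=R.from_quat(q).as_matrix()[:,1];ang=np.degrees(np.arctan2(y[1],y[0]))-82.6
    print("t",round(s["clock"],2),"lane",lane(p).round(1),"z",round(p[2]*1e3,1),"jaw-lane",round(ang,2),"F",s["force"].round(1),"w",round(s["width"]*1e3,1),"tilt",R.from_quat(q).as_matrix()[:,2].round(4),"j",s["joints"].round(2))
    if tx is not None:
        g=O+tx/1e3*u+ty/1e3*n;dz=tz/1e3-p[2]
        print("units",((g-p[:2])/.06).round(3),round(dz/.06,3))
    if tj is not None:print("turn units",round(((tj-ang+90)%180-90)/8,3))
E
python3 -c "
from st import *
rep(-163,-105,56,0)"
```

```text
clock: 1.8
eef_pos: [0.5859, -0.1616, 0.2306]
eef_rot: [0.066, 0.998, -0.0, 0.0]
force: [0.6, -1.1, -0.4]
width: 0.055
t 1.8 lane [[-162.4 -105.8]] z 230.6 jaw-lane -0.16 F [ 0.6 -1.1 -0.4] w 55.0 tilt [ 1.e-04 -0.e+00 -1.e+00] j [-0.    0.36 -0.04  0.   -1.18 -1.7 ]
units [-0.015 -0.009] -2.911
turn units 0.02
```

```bash
python3 -m pendant '[[0,0,-0.6,0.02],[0,0,-0.6,0],[0,0,-0.6,0],[0,0,-0.6,0],[0,0,-0.3,0],[0,0,-0.2,0],[0,0,0,0]]'
python3 - <<'E'
from st import *
rep(-163,-105,56,0)
d=snapshot("top");cv2.imwrite("pics/t2.png",cv2.resize(d["img"][100:280,120:380,::-1],None,fx=3,fy=3,interpolation=cv2.INTER_CUBIC))
d=snapshot("scene");cv2.imwrite("pics/s2.png",cv2.resize(d["img"][90:290,120:400,::-1],None,fx=2.8,fy=2.8))
E
```

```text
clock: 2.68
eef_pos: [0.5849, -0.1628, 0.0559]
eef_rot: [0.064, 0.998, -0.0, -0.001]
force: [0.2, 0.6, 0.0]
width: 0.0549
t 2.67 lane [[-163.7 -104.9]] z 55.9 jaw-lane 0.07 F [0.2 0.6 0. ] w 54.9 tilt [-0.0014  0.     -1.    ] j [-0.01  0.53 -0.25 -0.   -0.8  -1.69]
units [0.003 0.012] 0.001
turn units -0.009
```

View pics/t2.png

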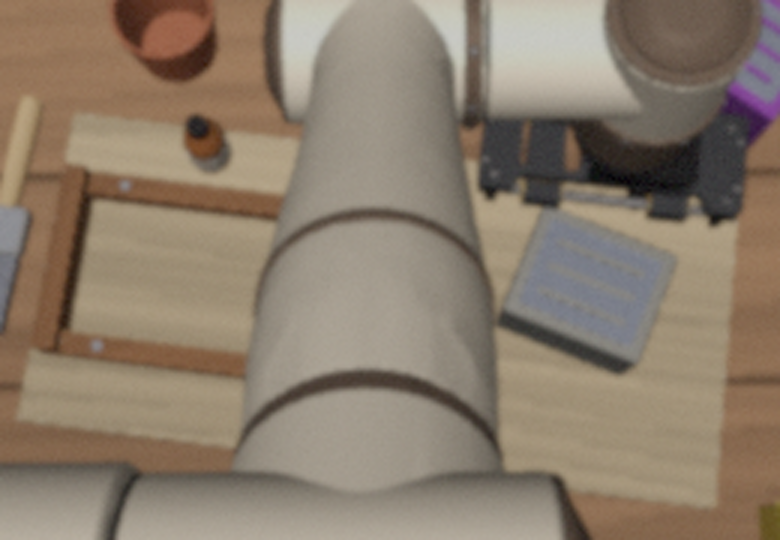

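View pics/s2.png

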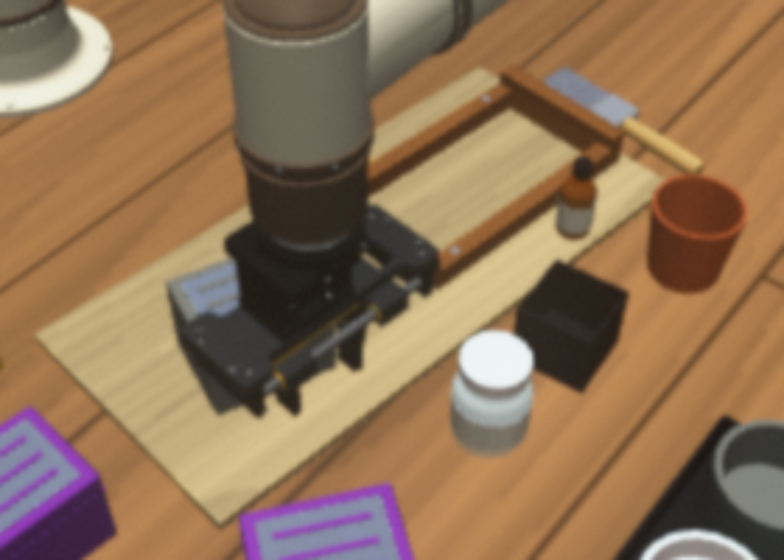

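The picture shows the box unmoved. The fingers stand clear on its far side, crop (480–740, 120–220), and the gripper body sits above the lid. Now I push it gently in lane +y.

```bash
python3 -m pendant '[[-0.066,0.009,0,0],[-0.066,0.009,0,0],[-0.066,0.009,0,0],[-0.066,0.009,0,0],[-0.066,0.009,0,0],[-0.066,0.009,0,0],[-0.066,0.009,0,0],[-0.066,0.009,0,0],[-0.066,0.009,0,0],[-0.066,0.009,0,0]]'
python3 - <<'E'
from st import *
rep(-163,-55,56,0)
d=snapshot("top");cv2.imwrite("pics/t3.png",cv2.resize(d["img"][100:280,120:380,::-1],None,fx=3,fy=3,interpolation=cv2.INTER_CUBIC))
E
```

```text
clock: 4.03
eef_pos: [0.5458, -0.1573, 0.0568]
eef_rot: [0.064, 0.998, -0.0, 0.001]
force: [3.9, 1.9, 1.2]
width: 0.0552
t 4.03 lane [[-163.4  -65.5]] z 56.8 jaw-lane 0.08 F [3.9 1.9 1.2] w 55.2 tilt [ 1.e-03 -1.e-04 -1.e+00] j [ 0.    0.47 -0.35  0.   -0.75 -1.7 ]
units [-0.172  0.028] -0.014
turn units -0.01
```

View pics/t3.png

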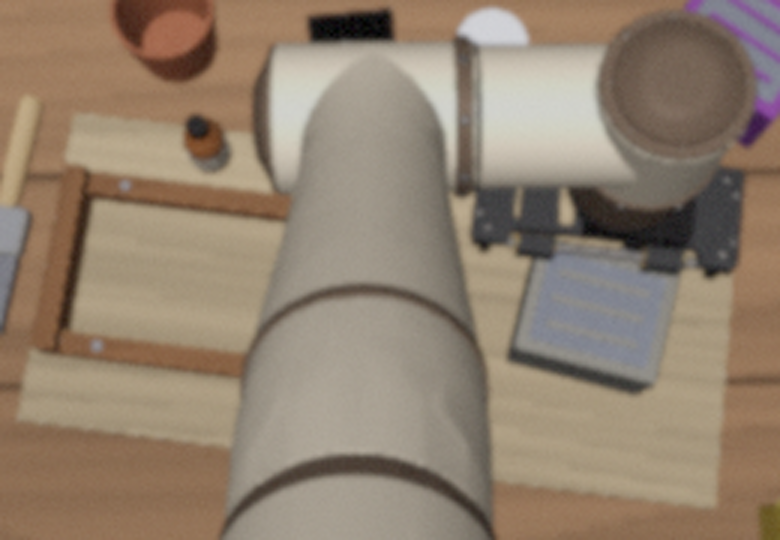

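The box is turning square as intended. I continue about 10 mm more.

```bash
python3 -m pendant '[[-0.05,0.007,0,0],[-0.05,0.007,0,0],[-0.05,0.007,0,0],[-0.02,0.003,0,0],[0,0,0,0]]'
python3 - <<'E'
from st import *
rep(-163,-55,56,0)
from meas import *
d=snapshot("top");im=d["img"]
cv2.imwrite("pics/t4.png",cv2.resize(d["img"][100:280,120:380,::-1],None,fx=3,fy=3,interpolation=cv2.INTER_CUBIC))
E
```

```text
clock: 4.7
eef_pos: [0.5348, -0.156, 0.0564]
eef_rot: [0.064, 0.998, -0.0, -0.001]
force: [2.7, 0.8, 1.6]
width: 0.0554
t 4.7 lane [[-163.5  -54.4]] z 56.4 jaw-lane 0.07 F [2.7 0.8 1.6] w 55.4 tilt [-0.0013 -0.     -1.    ] j [ 0.01  0.46 -0.37  0.   -0.74 -1.71]
units [0.012 0.006] -0.006
turn units -0.009
```

View pics/t4.png

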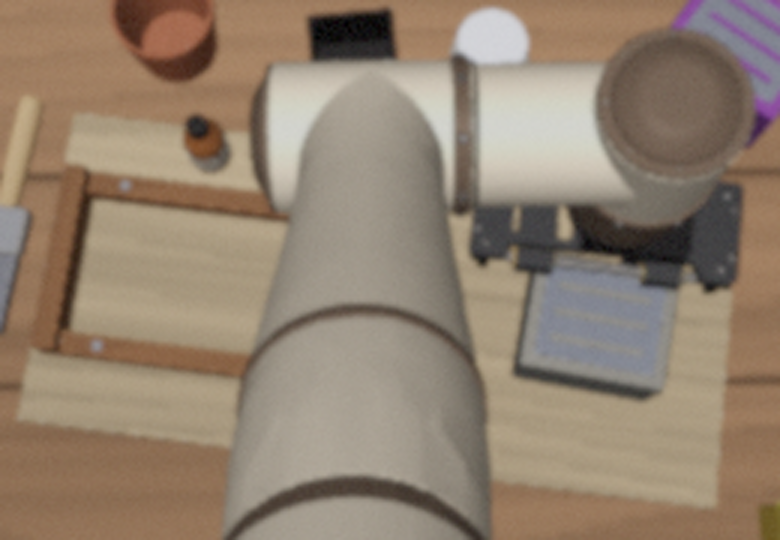

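```bash
python3 -m pendant '[[0.2,-0.025,0,0],[0.46,-0.06,0,0],[0,0,0.6,0],[0,0,0.9,0],[0,0,0.9,0],[0,0,0,0]]'
python3 -m pendant '[[-0.14,-0.1,0,0.94],[-0.14,-0.1,0,0.94],[-0.14,-0.1,0,0.94],[-0.14,-0.1,0,0.94],[-0.15,-0.1,0,0.94],[-0.15,-0.1,0,0.94],[-0.15,-0.1,0,0.94],[-0.15,-0.1,0,0.94],[-0.15,-0.1,0,0.94],[-0.15,-0.1,0,0.94],[-0.15,-0.1,0,0.94],[-0.15,-0.1,0,0.94]]'
python3 - <<'E'
from st import *
rep(-250,0,56,90)
from meas import *
d=snapshot("top")
cv2.imwrite("pics/t5.png",cv2.resize(d["img"][100:280,120:380,::-1],None,fx=3,fy=3,interpolation=cv2.INTER_CUBIC))
d=snapshot("scene");cv2.imwrite("pics/s5.png",cv2.resize(d["img"][90:290,120:400,::-1],None,fx=2.8,fy=2.8))
E
```

```text
clock: 5.5
eef_pos: [0.5771, -0.1617, 0.2052]
eef_rot: [0.064, 0.998, -0.0, 0.004]
force: [0.4, 0.7, -0.8]
width: 0.0551
clock: 7.0
eef_pos: [0.4678, -0.2331, 0.1988]
eef_rot: [-0.664, 0.748, 0.002, -0.001]
force: [-0.3, -0.7, 0.2]
width: 0.055
t 7.0 lane [[-248.6    2.1]] z 198.8 jaw-lane 90.55 F [-0.3 -0.7  0.2] w 55.0 tilt [-0.005   0.0012 -1.    ] j [-0.15  0.24 -0.29 -0.   -1.05  0.03]
units [ 0.032 -0.028] -2.38
turn units -0.068
```

View pics/t5.png

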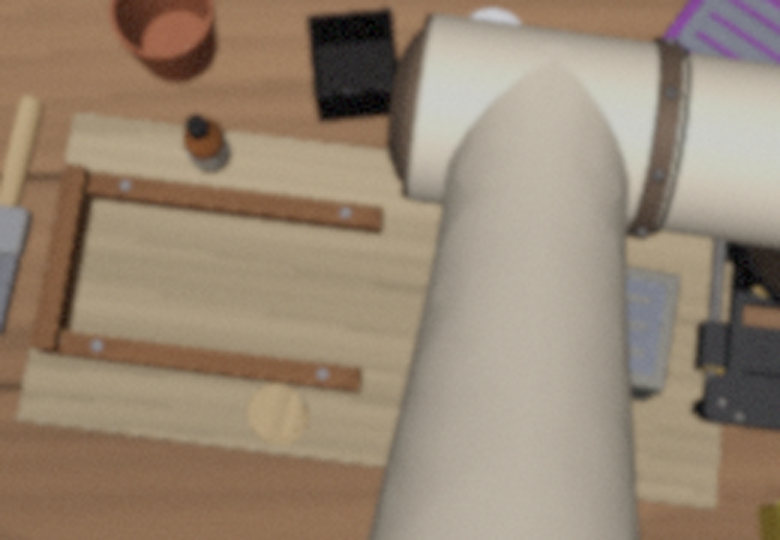

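View pics/s5.png

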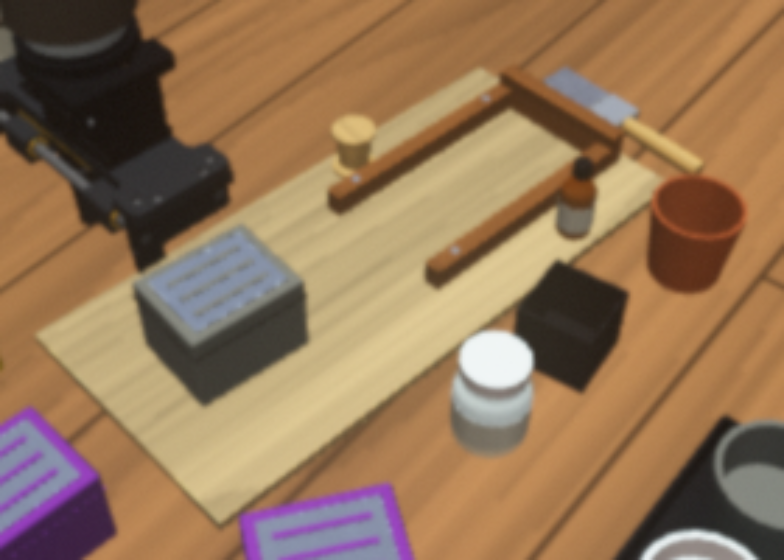

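The scene view shows the box square-looking, with its lid at crop (135–305, 225–345), and nothing else has moved. The top view is blocked by the arm. I measure the lid in the scene view and remove the known scene-to-top bias.

```bash
cat > sl.py <<'E'
from st import *
from meas import polyline
def scene_lid(d,box):
    x0,y0,x1,y1=box
    im=cv2.GaussianBlur(d["img"],(3,3),0);hsv=cv2.cvtColor(im,cv2.COLOR_RGB2HSV)
    m=cv2.inRange(hsv,(0,0,85),(179,40,200));m2=np.zeros_like(m);m2[y0:y1,x0:x1]=m[y0:y1,x0:x1]
    m2=cv2.morphologyEx(m2,cv2.MORPH_CLOSE,np.ones((3,3)));c=polyline(m2)
    r=cv2.minAreaRect((ray(d,c[:,0],.092)[:,:2]*1000).astype(np.float32))
    (cx,cy),(w,h),a=r
    if w<h:a-=90;w,h=h,w
    a=(a-82.6+90)%180-90
    p=np.array([[cx-4.67,cy+2.74]])/1e3   # scene->top bias
    print("scene lid size",round(w,1),round(h,1),"yaw",round(a,2),"lane raw",lane(np.array([[cx,cy]])/1e3).round(1),"corrected",lane(p).round(1))
    return c
E
python3 - <<'E'
from sl import *
d=snapshot("scene")
c=scene_lid(d,(160,165,235,225))
v=d["img"][:,:,::-1].copy();cv2.drawContours(v,[c],-1,(0,0,255),1)
cv2.imwrite("pics/s6.png",cv2.resize(v[150:260,130:270],None,fx=5,fy=5,interpolation=cv2.INTER_NEAREST))
E
```

```text
scene lid size 107.5 88.4 yaw -3.69 lane raw [[-177.2    2.2]] corrected [[-175.1    7.2]]
```

View pics/s6.png

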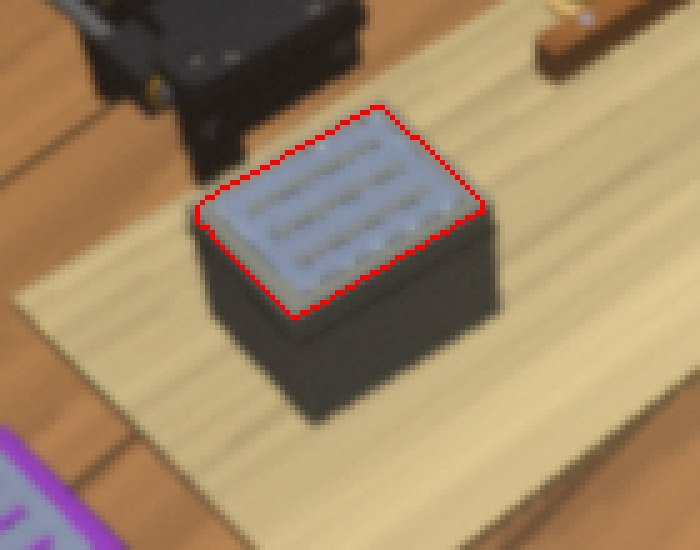

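The scene view, corrected by the bias, puts the box at about lane (-175, +5±3) mm with yaw about -3.7°. That can be fixed from behind: square fingers on the rear face turn it true, and a slight -y drift recentres it. I go down behind it.

```bash
python3 -m pendant '[[-0.05,-0.12,0,-0.07],[0,0,-0.6,0],[0,0,-0.6,0],[0,0,-0.6,0],[0,0,-0.4,0],[0,0,-0.18,0],[0,0,0,0]]'
python3 -c "
from st import *
rep(-256,4,56,90)"
```

```text
clock: 8.02
eef_pos: [0.4663, -0.2403, 0.0573]
eef_rot: [-0.658, 0.753, 0.0, -0.0]
force: [0.1, 0.8, 0.7]
width: 0.055
t 8.03 lane [[-255.9    2.6]] z 57.3 jaw-lane 89.73 F [0.1 0.8 0.7] w 55.0 tilt [-1.4e-03  1.0e-04 -1.0e+00] j [-0.17  0.41 -0.45  0.   -0.7   0.03]
units [-0.023  0.001] -0.022
turn units 0.034
```

```bash
python3 -m pendant '[[0.011,0.083,0,0.03],[0.011,0.083,0,0],[0.011,0.083,0,0],[0.011,0.083,0,0],[0.011,0.083,0,0],[0.016,0.083,0,0],[0.016,0.083,0,0],[0.016,0.083,0,0],[0.016,0.083,0,0],[0.016,0.083,0,0],[0.016,0.083,0,0],[0.016,0.083,0,0]]'
python3 - <<'E'
from sl import *
rep(-196,0,56,90)
d=snapshot("scene")
c=scene_lid(d,(170,150,265,225))
v=d["img"][:,:,::-1].copy();cv2.drawContours(v,[c],-1,(0,0,255),1)
cv2.imwrite("pics/s7.png",cv2.resize(v[90:260,130:370],None,fx=3.2,fy=3.2,interpolation=cv2.INTER_NEAREST))
d=snapshot("top")
cv2.imwrite("pics/t7.png",cv2.resize(d["img"][100:280,120:380,::-1],None,fx=3,fy=3,interpolation=cv2.INTER_CUBIC))
E
```

```text
clock: 9.52
eef_pos: [0.4759, -0.181, 0.0584]
eef_rot: [-0.66, 0.751, -0.0, -0.001]
force: [-0.6, -6.1, 5.0]
width: 0.0551
t 9.53 lane [[-195.8    0.8]] z 58.4 jaw-lane 90.05 F [-0.6 -6.1  5. ] w 55.1 tilt [-0.0013 -0.0012 -1.    ] j [-0.04  0.39 -0.49  0.   -0.69 -0.09]
units [ 0.012 -0.005] -0.04
turn units -0.006
scene lid size 87.3 51.3 yaw -89.67 lane raw [[-104.6    5. ]] corrected [[-102.5   10. ]]
```

View pics/s7.png

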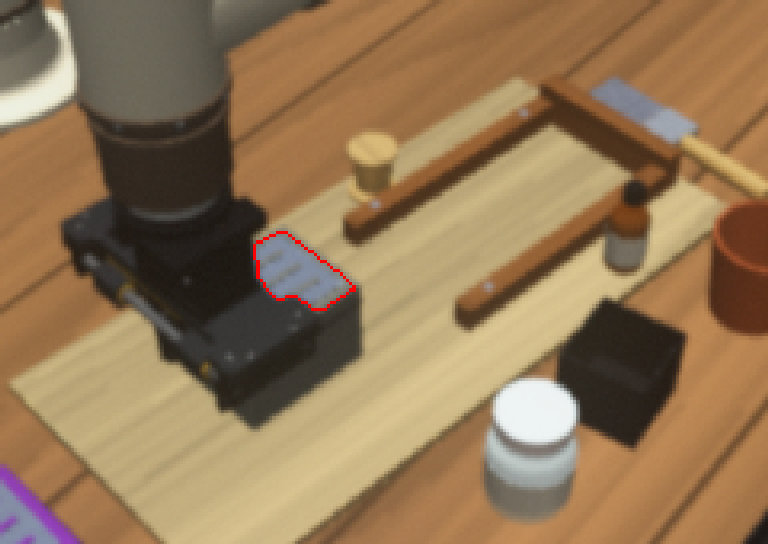

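View pics/t7.png

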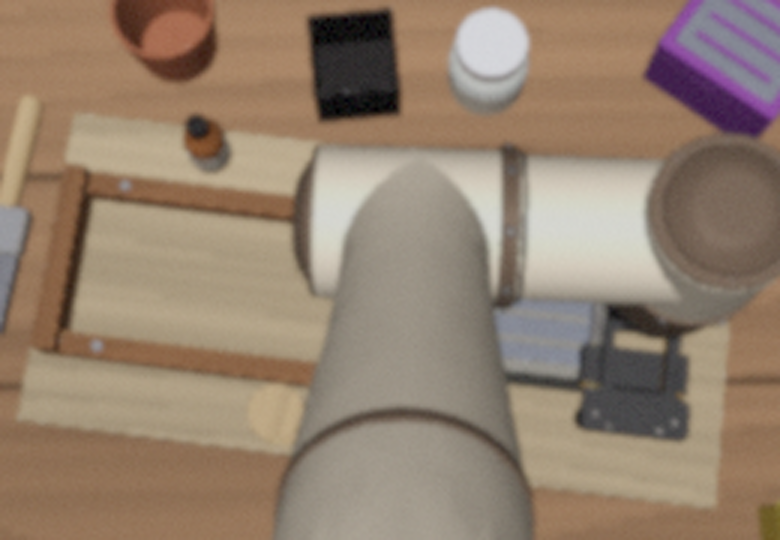

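The box is now flush with the fingers (yaw about 0) but may sit some mm to +y. I measure its +y lid edge in the top view, and the rails in the scene view for a same-view comparison.

```bash
python3 - <<'E'
from st import *
d=snapshot("top");g=cv2.cvtColor(d["img"],cv2.COLOR_RGB2GRAY).astype(float)
pts=[]
for c in range(290,312,2):
    col=g[215:232,c];k=np.argmin(np.diff(col));pts.append((c,215+k+.5))
P=lane(ray(d,pts,.092));print("top +y lid edge (x,y)",P.round(1).tolist())
# scene rails: sample perpendicular profiles across each inner top edge, z=.037
s=snapshot("scene");b=s["img"][:,:,2].astype(np.float32)
for y0,sgn in((57,1),(-57,-1)):
    out=[]
    for x in range(20,220,15):
        ys=np.arange(y0-12,y0+12,.5);W=O+x/1e3*u+(ys/1e3)[:,None]*n
        px=proj(s,np.c_[W,np.full(len(ys),.037)]).astype(np.float32)
        pr=cv2.remap(b,px[:,0].reshape(1,-1),px[:,1].reshape(1,-1),cv2.INTER_LINEAR)[0]
        dv=np.diff(cv2.GaussianBlur(pr.reshape(1,-1),(5,1),0)[0])
        k=np.argmin(dv*sgn);out.append(round(float(ys[k]+.25),1))
    print("rail edge scene",y0,out)
# front lid corners scene
hs=cv2.cvtColor(cv2.GaussianBlur(s["img"],(3,3),0),cv2.COLOR_RGB2HSV)
m=cv2.inRange(hs,(0,0,85),(179,40,200));z=np.zeros_like(m);z[150:225,170:265]=m[150:225,170:265]
from meas import polyline
L=lane(ray(s,polyline(z)[:,0],.092));
print("lid y range scene",L[:,1].min().round(1),L[:,1].max().round(1),"front x",L[:,0].max().round(1))
F=L[L[:,0]>L[:,0].max()-4];print("front edge fit slope deg",np.degrees(np.polyfit(F[:,1],F[:,0],1)[0]).round(2))
E
```

```text
top +y lid edge (x,y) [[-113.1, 53.9], [-117.6, 53.3], [-122.0, 52.8], [-126.6, 54.5], [-131.1, 53.9], [-135.5, 53.4], [-139.9, 52.8], [-144.4, 52.3], [-149.0, 54.0], [-153.4, 53.4], [-157.9, 52.9]]
rail edge scene 57 [46.2, 67.8, 66.8, 45.8, 48.8, 45.8, 45.8, 45.8, 45.8, 46.2, 46.2, 47.8, 46.2, 67.8]
rail edge scene -57 [-60.2, -67.8, -59.8, -58.8, -59.2, -59.8, -59.8, -59.2, -58.8, -60.2, -59.8, -60.2, -62.2, -57.2]
lid y range scene -38.6 48.7 front x -77.9
front edge fit slope deg 0.23
```

Both views agree: the box is at y ≈ +8 mm, yaw ≈ 0, x ≈ -131. I'll recentre it with a side push from the +y side while it is still on the open board. First back off, rise and move round.

```bash
python3 -m pendant '[[-0.032,-0.248,0,0],[0,0,0.5,0],[0,0,0.9,0],[0,0,0.9,0],[0,0,0,0]]'
python3 -m pendant '[[-0.1,0.125,0,-0.94],[-0.1,0.125,0,-0.94],[-0.1,0.125,0,-0.94],[-0.1,0.125,0,-0.94],[-0.1,0.125,0,-0.94],[-0.1,0.125,0,-0.94],[-0.1,0.125,0,-0.94],[-0.1,0.125,0,-0.94],[-0.1,0.125,0,-0.94],[-0.1,0.125,0,-0.94],[-0.1,0.125,0,-0.94],[-0.1,0.125,0,-0.94]]'
python3 - <<'E'
from sl import *
rep(-131,85,56,0)
d=snapshot("scene")
c=scene_lid(d,(170,150,265,225))
v=d["img"][:,:,::-1].copy();cv2.drawContours(v,[c],-1,(0,0,255),1)
cv2.imwrite("pics/s8.png",cv2.resize(v[90:260,130:370],None,fx=3.2,fy=3.2,interpolation=cv2.INTER_NEAREST))
E
```

```text
clock: 10.35
eef_pos: [0.4769, -0.1961, 0.2]
eef_rot: [-0.66, 0.751, -0.004, 0.003]
force: [0.3, 0.4, -0.6]
width: 0.0548
clock: 11.85
eef_pos: [0.4013, -0.1052, 0.1943]
eef_rot: [0.069, 0.998, 0.0, -0.002]
force: [1.6, 0.0, 0.3]
width: 0.0553
t 11.85 lane [[-130.3   84.5]] z 194.3 jaw-lane -0.55 F [1.6 0.  0.3] w 55.3 tilt [-3.e-03  8.e-04 -1.e+00] j [ 0.14  0.06 -0.53 -0.   -0.99 -1.85]
units [-0.009 -0.01 ] -2.305
turn units 0.068
scene lid size 107.9 87.7 yaw -0.27 lane raw [[-132.     4.6]] corrected [[-129.9    9.6]]
```

View pics/s8.png

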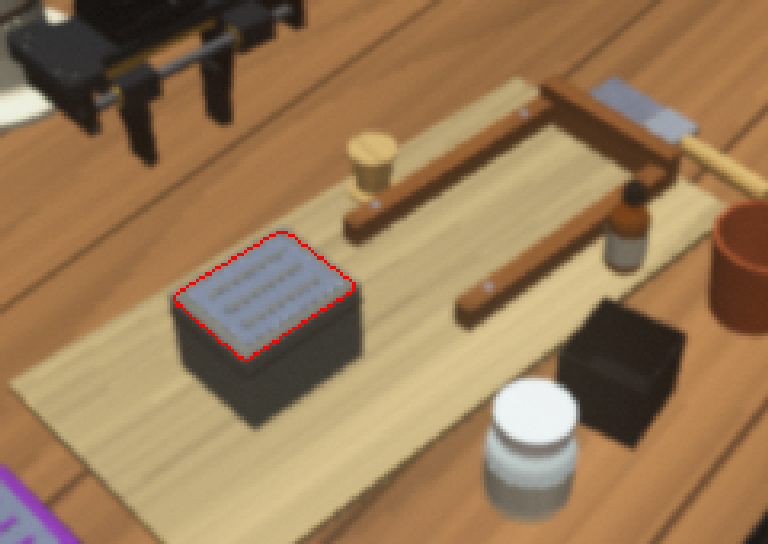

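The box is square (yaw -0.3°) and about 8 mm to +y. Next I go down on its +y side.

```bash
python3 -m pendant '[[0,0,-0.6,0.07],[0,0,-0.6,0],[0,0,-0.6,0],[0,0,-0.35,0],[0,0,-0.15,0],[0,0,0,0]]'
python3 -c "
from st import *
rep(-131,60,56,0)"
```

```text
clock: 12.65
eef_pos: [0.4021, -0.1056, 0.0572]
eef_rot: [0.062, 0.998, -0.0, -0.001]
force: [0.3, -0.8, -0.4]
width: 0.0552
t 12.65 lane [[-130.5   83.6]] z 57.2 jaw-lane 0.34 F [ 0.3 -0.8 -0.4] w 55.2 tilt [-1.8e-03 -1.0e-04 -1.0e+00] j [ 0.14  0.27 -0.71 -0.   -0.59 -1.83]
units [ 0.39  -0.059] -0.02
turn units -0.042
```

```bash
python3 -m pendant '[[0.05,-0.007,0,-0.04],[0.05,-0.007,0,0],[0.05,-0.007,0,0],[0.05,-0.007,0,0],[0.05,-0.007,0,0],[0.05,-0.007,0,0],[0.04,-0.005,0,0],[0.04,-0.005,0,0],[0.04,-0.005,0,0],[0,0,0,0]]'
python3 - <<'E'
from sl import *
rep(-131,54.5,56,0)
d=snapshot("scene")
c=scene_lid(d,(170,150,265,225))
L=lane(ray(d,c[:,0],.092));print(L.min(0).round(1),L.max(0).round(1))
v=d["img"][:,:,::-1].copy();cv2.drawContours(v,[c],-1,(0,0,255),1)
cv2.imwrite("pics/s9.png",cv2.resize(v[90:260,130:370],None,fx=3.2,fy=3.2,interpolation=cv2.INTER_NEAREST))
E
```

```text
clock: 13.9
eef_pos: [0.4251, -0.109, 0.0572]
eef_rot: [0.065, 0.998, -0.0, -0.003]
force: [-5.3, 1.1, 4.2]
width: 0.0551
t 13.9 lane [[-131.    60.4]] z 57.2 jaw-lane -0.06 F [-5.3  1.1  4.2] w 55.1 tilt [-5.6e-03 -1.0e-04 -1.0e+00] j [ 0.12  0.3  -0.66 -0.   -0.62 -1.82]
units [ 0.098 -0.013] -0.02
turn units 0.007
scene lid size 107.7 89.7 yaw -0.24 lane raw [[-132.1    2.6]] corrected [[-130.     7.5]]
[-185.8  -42.5] [-78.2  47.5]
```

View pics/s9.png

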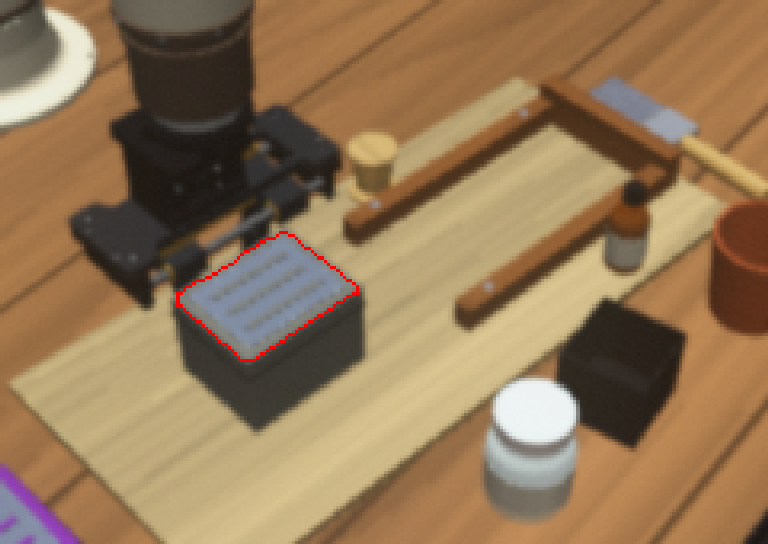

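Contact is made (5 N) and the robot and camera estimates agree: box y ≈ +6. I push 6 mm more.

```bash
python3 -m pendant '[[0.034,-0.004,0,0],[0.034,-0.004,0,0],[0.034,-0.004,0,0],[0,0,0,0]]'
python3 - <<'E'
from sl import *
rep(-131,54.5,56,0)
d=snapshot("scene")
c=scene_lid(d,(170,150,265,225))
L=lane(ray(d,c[:,0],.092));print(L.min(0).round(1),L.max(0).round(1))
E
```

```text
clock: 14.45
eef_pos: [0.4318, -0.1097, 0.0572]
eef_rot: [0.065, 0.998, -0.0, -0.002]
force: [-4.0, -0.7, 0.3]
width: 0.0551
t 14.45 lane [[-130.8   53.7]] z 57.2 jaw-lane -0.06 F [-4.  -0.7  0.3] w 55.1 tilt [-4.2e-03 -1.0e-04 -1.0e+00] j [ 0.12  0.31 -0.64 -0.   -0.63 -1.82]
units [-0.014 -0.001] -0.02
turn units 0.007
scene lid size 107.7 90.1 yaw 0.04 lane raw [[-131.8   -3.8]] corrected [[-129.7    1.1]]
[-185.6  -48.9] [-77.9  41.2]
```

```bash
python3 -m pendant '[[-0.1,0.013,0,0],[-0.31,0.04,0,0],[0,0,0.6,0],[0,0,0.9,0],[0,0,0.9,0],[0,0,0,0]]'
python3 -m pendant '[[0.094,-0.126,0,0.94],[0.094,-0.126,0,0.94],[0.094,-0.126,0,0.94],[0.094,-0.126,0,0.94],[0.094,-0.126,0,0.94],[0.094,-0.126,0,0.94],[0.094,-0.126,0,0.94],[0.094,-0.126,0,0.94],[0.094,-0.126,0,0.94],[0.094,-0.126,0,0.94],[0.094,-0.126,0,0.94],[0.094,-0.126,0,0.94]]'
python3 - <<'E'
from sl import *
rep(-206,0,56,90)
d=snapshot("scene")
c=scene_lid(d,(170,150,265,225))
L=lane(ray(d,c[:,0],.092));print(L.min(0).round(1),L.max(0).round(1))
v=d["img"][:,:,::-1].copy();cv2.drawContours(v,[c],-1,(0,0,255),1)
cv2.imwrite("pics/s10.png",cv2.resize(v[90:260,130:370],None,fx=3.2,fy=3.2,interpolation=cv2.INTER_NEAREST))
d=snapshot("top")
cv2.imwrite("pics/t10.png",cv2.resize(d["img"][100:280,120:380,::-1],None,fx=3,fy=3,interpolation=cv2.INTER_CUBIC))
E
```

```text
clock: 15.25
eef_pos: [0.4132, -0.106, 0.2067]
eef_rot: [0.064, 0.998, 0.001, 0.007]
force: [-0.8, 0.9, -0.4]
width: 0.055
clock: 16.75
eef_pos: [0.4773, -0.1971, 0.2007]
eef_rot: [-0.663, 0.748, -0.0, 0.0]
force: [1.1, -1.1, 0.8]
width: 0.055
t 16.75 lane [[-211.6   -2.7]] z 200.7 jaw-lane 90.5 F [ 1.1 -1.1  0.8] w 55.0 tilt [ 3.e-04  1.e-04 -1.e+00] j [-0.08  0.23 -0.3  -0.   -1.04 -0.04]
units [-0.033  0.099] -2.412
turn units -0.062
scene lid size 108.3 88.9 yaw 0.08 lane raw [[-132.1   -6.1]] corrected [[-130.    -1.1]]
[-186.3  -50.5] [-77.9  38.4]
```

View pics/s10.png

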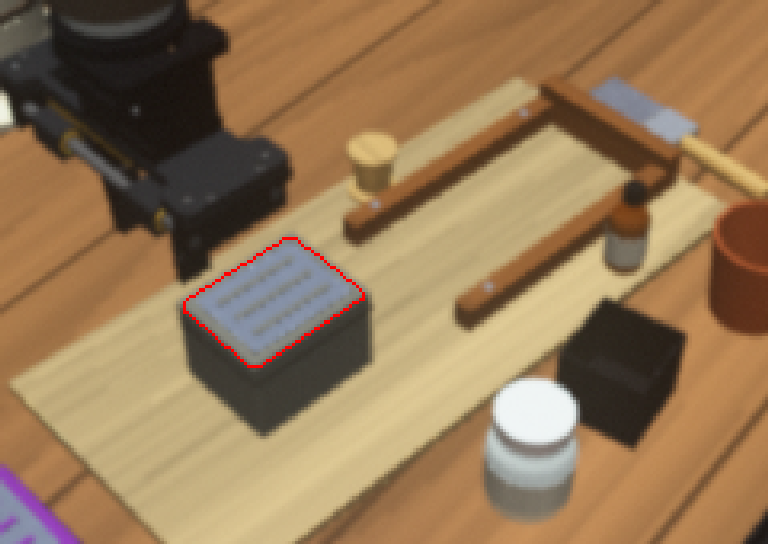

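View pics/t10.png

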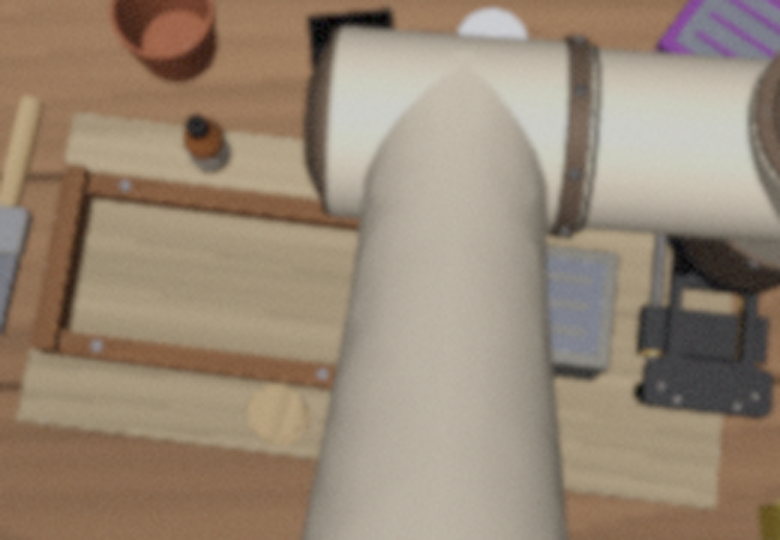

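The lid's rear part is visible in the top view, crop x 550–615. I measure both of its side edges there directly.

```bash
python3 - <<'E'
from st import *
d=snapshot("top");g=cv2.GaussianBlur(cv2.cvtColor(d["img"],cv2.COLOR_RGB2GRAY),(3,3),0).astype(float)
lo=[];hi=[]
print(g[176:192,312].astype(int),g[214:232,312].astype(int))
for c in range(307,322,2):
    hi.append((c,214+np.argmin(np.diff(g[214:230,c]))+.5))
    lo.append((c,176+np.argmin(np.diff(g[176:192,c]))+.5))
a=lane(ray(d,hi,.092));b=lane(ray(d,lo,.092))
print("y+ edge",a[:,1].round(1),"y- edge",b[:,1].round(1),"mid",(np.median(a[:,1])+np.median(b[:,1]))/2)
E
```

```text
[ 83 105 132 148 152 147 139 133 132 131 129 128 129 129 129 131] [131 131 132 135 137 136 129 111  85  67  65  81 108 134 147 150 150 150]
y+ edge [42.5 44.2 43.7 43.2 42.6 42.1 41.5 41. ] y- edge [-44.1 -47.  -47.5 -48.1 -46.3 -46.9 -47.4 -48. ] mid -2.3036447438881993
```

The box is at y ≈ -2 mm, square. That leaves ample clearance (10 mm of 12). Now I go down behind it.

```bash
python3 -m pendant '[[-0.02,0,-0.5,-0.06],[0,0,-0.6,0],[0,0,-0.6,0],[0,0,-0.45,0],[0,0,-0.25,0],[0,0,0,0]]'
python3 -c "
from st import *
rep(-100,0,56,90)"
```

```text
clock: 17.65
eef_pos: [0.4752, -0.1968, 0.057]
eef_rot: [-0.658, 0.753, 0.001, -0.001]
force: [0.4, -0.1, 0.3]
width: 0.0551
t 17.65 lane [[-211.6   -0.6]] z 57.0 jaw-lane 89.72 F [ 0.4 -0.1  0.3] w 55.1 tilt [-1.9e-03  1.0e-04 -1.0e+00] j [-0.08  0.4  -0.48  0.   -0.69 -0.06]
units [0.23  1.846] -0.017
turn units 0.035
```

```bash
python3 -m pendant '[[0.013,0.099,0,0.035],[0.013,0.099,0,0],[0.012,0.099,0,0],[0.012,0.099,0,0],[0.012,0.099,0,0],[0.012,0.099,0,0],[0.012,0.099,0,0],[0.012,0.099,0,0],[0.012,0.099,0,0],[0.012,0.099,0,0],[0.012,0.099,0,0],[0,0,0,0]]'
cat > look.py <<'E'
from sl import *
import sys
rep(float(sys.argv[2]),0,56,90)
s=snapshot("scene");v=s["img"][:,:,::-1]
cv2.imwrite(f"pics/s{sys.argv[1]}.png",cv2.resize(v[80:250,150:390],None,fx=3.2,fy=3.2,interpolation=cv2.INTER_CUBIC))
hs=cv2.cvtColor(cv2.GaussianBlur(s["img"],(3,3),0),cv2.COLOR_RGB2HSV)
m=cv2.inRange(hs,(90,0,85),(179,60,200));z=np.zeros_like(m);x0,y0,x1,y1=map(int,sys.argv[3].split(","));z[y0:y1,x0:x1]=m[y0:y1,x0:x1]
L=lane(ray(s,polyline(cv2.morphologyEx(z,cv2.MORPH_CLOSE,np.ones((3,3))))[:,0],.092))
print("scene panel y",L[:,1].min().round(1),L[:,1].max().round(1),"mid",(L[:,1].min()+L[:,1].max()).round(1)/2,"front x",L[:,0].max().round(1))
d=snapshot("top");cv2.imwrite(f"pics/t{sys.argv[1]}.png",cv2.resize(d["img"][100:280,120:380,::-1],None,fx=3,fy=3,interpolation=cv2.INTER_CUBIC))
E
python3 look.py 11 -60 190,140,300,220
```

```text
clock: 19.15
eef_pos: [0.4841, -0.1314, 0.0582]
eef_rot: [-0.66, 0.751, -0.0, 0.0]
force: [0.5, -1.3, 1.4]
width: 0.0544
t 19.15 lane [[-145.6   -1. ]] z 58.2 jaw-lane 90.07 F [ 0.5 -1.3  1.4] w 54.4 tilt [ 0.0011 -0.     -1.    ] j [ 0.06  0.38 -0.51  0.   -0.68 -0.19]
units [0.167 1.417] -0.037
turn units -0.008
scene panel y -39.2 34.9 mid -2.15 front x -32.5
```

View pics/s11.png

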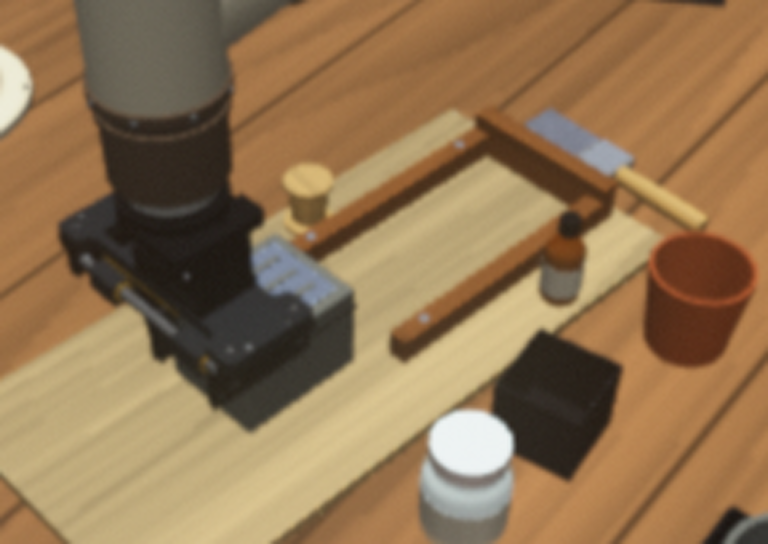

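View pics/t11.png

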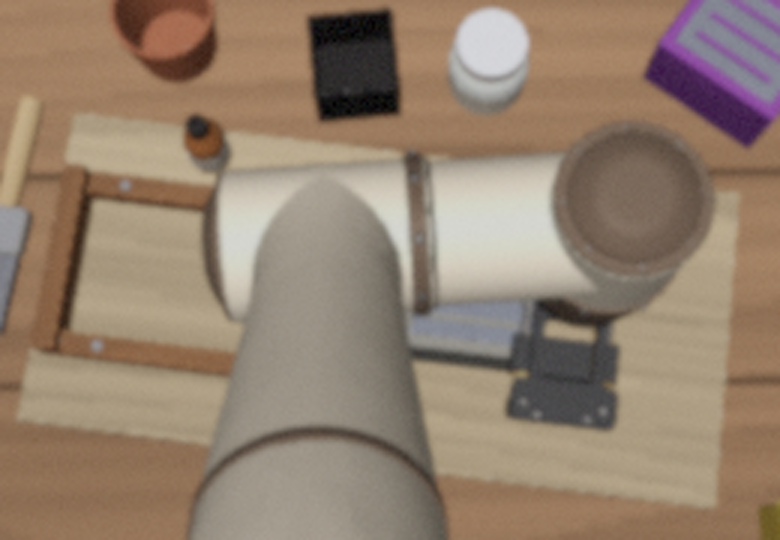

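The box is heading for the mouth, square. I check the +y lid edge in the top view once more before entry.

```bash
cat > edge.py <<'E'
from st import *
import sys
c0,c1,r0,r1=map(int,sys.argv[1:5])
d=snapshot("top");g=cv2.cvtColor(d["img"],cv2.COLOR_RGB2GRAY).astype(float)
hi=[]
for c in range(c0,c1):
    dv=np.diff(g[r0:r1,c]);k=int(np.argmin(dv));
    if 0<k<len(dv)-1:
        a,b,e=dv[k-1],dv[k],dv[k+1];k=k+0.5*(a-e)/(a-2*b+e)
    hi.append((c,r0+k+.5))
a=lane(ray(d,hi,.092))
p=np.polyfit(a[:,0],a[:,1],1);print("edge y",a[:,1].round(1),"mean",a[:,1].mean().round(2),"slope deg",np.degrees(np.arctan(p[0])).round(2))
E
python3 edge.py 262 289 208 224
```

```text
edge y [44.5 44.2 43.8 43.3 44.2 44.4 44.2 44.7 44.1 44.3 43.7 43.8 43.7 44.4
 44.4 44.5 44.5 43.7 44.  43.9 43.9 44.4 44.3 45.  44.  44.2 43.9] mean 44.15 slope deg -0.11
```

The edge is at 44.15 mm, so the box is at y ≈ -0.8 with yaw ≈ -0.1°. It is centred, so in it goes.

```bash
python3 -m pendant '[[0.013,0.1,0,0],[0.013,0.1,0,0],[0.013,0.1,-0.01,0],[0.013,0.1,-0.01,0],[0.013,0.1,0,0],[0.013,0.1,0,0],[0.013,0.1,0,0],[0.013,0.1,0,0],[0.013,0.1,0,0],[0.013,0.1,0,0],[0.013,0.1,0,0],[0.013,0.1,0,0]]'
python3 look.py 12 0 210,120,330,200
```

```text
clock: 20.8
eef_pos: [0.493, -0.0598, 0.057]
eef_rot: [-0.66, 0.751, -0.0, -0.0]
force: [-0.7, -6.8, 4.8]
width: 0.0549
t 20.8 lane [[-73.4  -0.6]] z 57.0 jaw-lane 90.06 F [-0.7 -6.8  4.8] w 54.9 tilt [-4.e-04 -8.e-04 -1.e+00] j [ 0.21  0.38 -0.52  0.   -0.67 -0.34]
units [0.148 1.214] -0.017
turn units -0.008
scene panel y -38.7 35.1 mid -1.85 front x 40.1
```

View pics/s12.png

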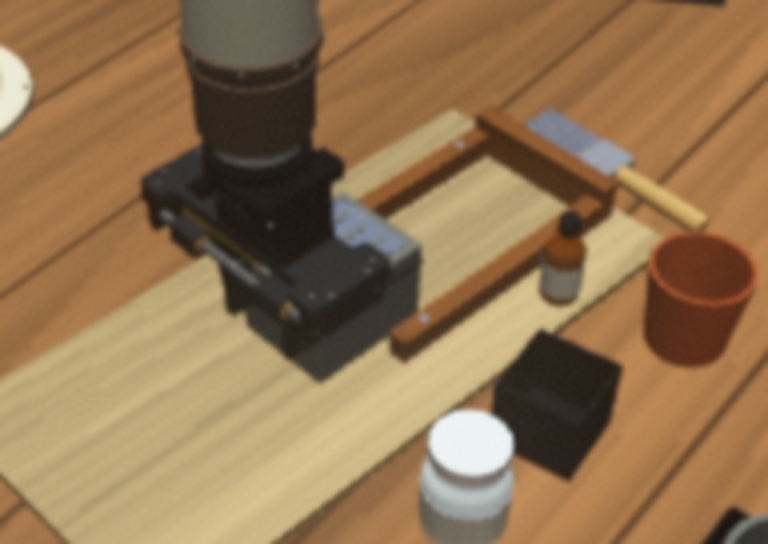

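View pics/t12.png

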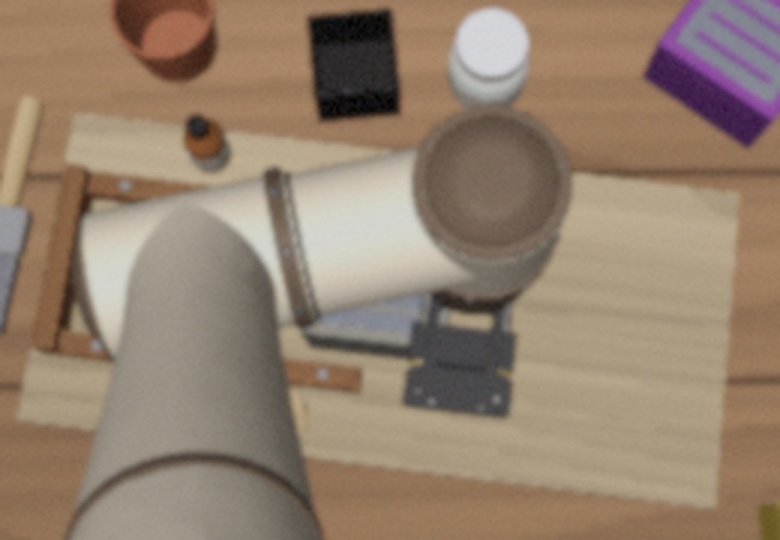

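The front is inside the mouth with clear gaps on both sides, and the panel mid is unchanged (-1.9 against -2.2). I continue.

```bash
python3 edge.py 228 255 200 224; python3 -m pendant '[[0.013,0.1,0,0],[0.013,0.1,0,0],[0.013,0.1,0,0],[0.013,0.1,0,0],[0.013,0.1,0,0],[0.013,0.1,0,0],[0.013,0.1,0,0],[0.013,0.1,0,0],[0.013,0.1,0,0],[0.013,0.1,0,0],[0.013,0.1,0,0],[0.013,0.1,0,0]]'
python3 look.py 13 60 230,100,350,190
```

```text
edge y [44.4 44.2 44.5 43.9 44.5 44.1 44.6 44.3 44.6 44.1 44.9 43.9 43.8 44.2
 44.2 44.6 44.3 45.  44.1 44.1 43.7 43.4 44.  44.4 44.6 45.  44. ] mean 44.28 slope deg 0.08
clock: 22.45
eef_pos: [0.5017, 0.0119, 0.0565]
eef_rot: [-0.66, 0.751, 0.0, -0.001]
force: [-1.3, -6.0, 4.2]
width: 0.055
t 22.45 lane [[-1.2  0. ]] z 56.5 jaw-lane 90.02 F [-1.3 -6.   4.2] w 55.0 tilt [-0.0018 -0.001  -1.    ] j [ 0.35  0.39 -0.51  0.   -0.68 -0.48]
units [0.132 1.012] -0.008
turn units -0.002
scene panel y -89.4 -3.5 mid -46.45 front x 248.1
```

View pics/s13.png

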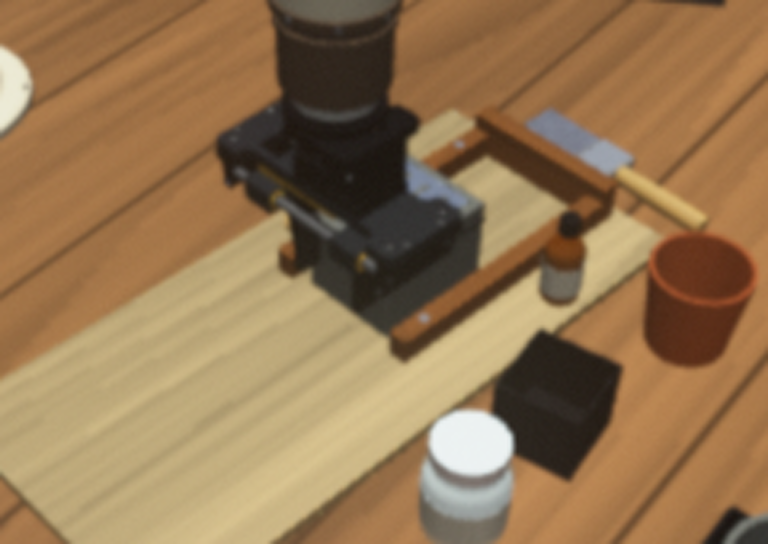

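View pics/t13.png

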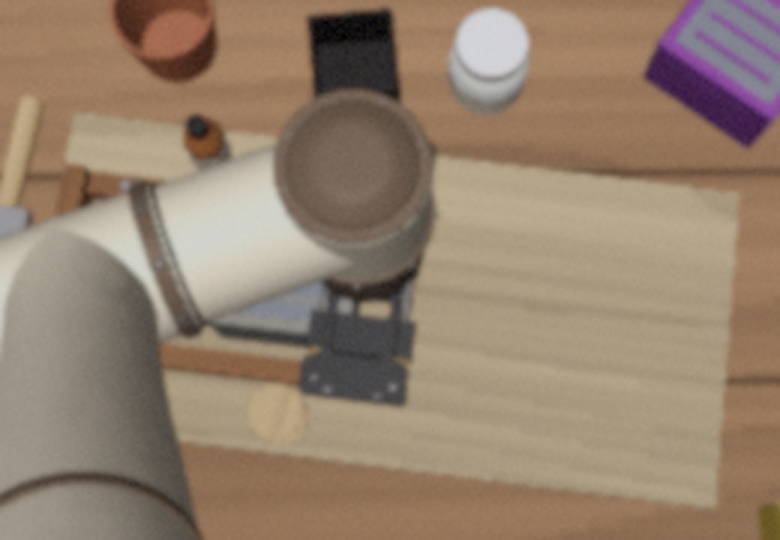

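The box is well into the lane with board visible on both sides. The scene mask caught the brush blade this time, so I ignore that number. I check the edge, then continue.

```bash
python3 edge.py 196 218 200 220; python3 -m pendant '[[0.014,0.1,0,0],[0.013,0.1,0,0],[0.013,0.1,0,0],[0.014,0.1,0,0],[0.013,0.1,0,0],[0.013,0.1,0,0],[0.014,0.1,0,0],[0.013,0.1,0,0],[0.013,0.1,0,0],[0.013,0.1,0,0],[0.013,0.1,0,0],[0.013,0.1,0,0]]'
python3 look.py 14 120 230,100,270,190; python3 edge.py 164 184 196 218
```

```text
edge y [45.2 44.3 44.5 44.9 45.2 44.7 44.6 45.  44.5 44.  44.9 44.9 44.8 44.9
 44.9 44.4 45.  44.  44.8 44.4 44.6 44.9] mean 44.7 slope deg 0.21
clock: 24.1
eef_pos: [0.512, 0.0847, 0.0566]
eef_rot: [-0.66, 0.751, 0.0, -0.0]
force: [-0.7, -2.2, -1.3]
width: 0.055
t 24.1 lane [[72.3 -0.8]] z 56.6 jaw-lane 90.03 F [-0.7 -2.2 -1.3] w 55.0 tilt [-0. -0. -1.] j [ 0.48  0.41 -0.47 -0.   -0.69 -0.61]
units [0.089 0.79 ] -0.009
turn units -0.004
edge y [44.4 44.2 44.4 44.  44.  44.3 44.1 44.8 43.7 44.  44.1 43.5 43.8 44.9
 44.3 44.2 44.  43.9 43.6 43.9] mean 44.1 slope deg 0.48Traceback (most recent call last):
  File "look.py", line 8, in <module>
    L=lane(ray(s,polyline(cv2.morphologyEx(z,cv2.MORPH_CLOSE,np.ones((3,3))))[:,0],.092))
                 ~~~~~~~~^^^^^^^^^^^^^^^^^^^^^^^^^^^^^^^^^^^^^^^^^^^^^^^^^^^^
  File "meas.py", line 3, in polyline
    c=max(cv2.findContours(mask,cv2.RETR_EXTERNAL,cv2.CHAIN_APPROX_NONE)[0],key=cv2.contourArea)
ValueError: max() iterable argument is empty
```

View pics/s14.png

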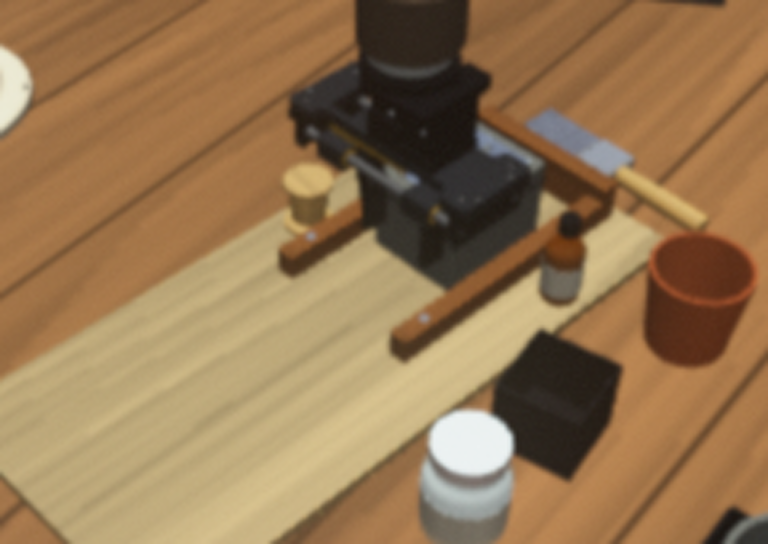

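The box is centred (edge 44.1) and about 48 mm remain. I push 40 mm, then go in small steps watching the force.

```bash
python3 -m pendant '[[0.012,0.095,0,0],[0.012,0.095,0,0],[0.012,0.095,0,0],[0.012,0.095,0,0],[0.012,0.095,0,0],[0.012,0.095,0,0],[0.011,0.09,0,0],[0,0,0,0]]'
python3 -c "
from st import *
rep(120,0,56,90)"
python3 edge.py 148 168 192 216
```

```text
clock: 25.2
eef_pos: [0.5173, 0.1247, 0.0567]
eef_rot: [-0.66, 0.751, 0.0, 0.0]
force: [-0.0, -1.7, 1.5]
width: 0.0553
t 25.2 lane [[112.6  -0.9]] z 56.7 jaw-lane 90.07 F [-0.  -1.7  1.5] w 55.3 tilt [ 7.e-04  6.e-04 -1.e+00] j [ 0.54  0.42 -0.44 -0.   -0.71 -0.67]
units [0.002 0.124] -0.011
turn units -0.009
edge y [44.5 44.6 44.5 44.8 44.9 45.5 44.2 44.3 43.7 44.  44.8 44.6 44.8 45.4
 44.7 44.4 44.6 44.4 44.6 44.7] mean 44.61 slope deg -0.01
```

```bash
python3 -m pendant '[[0.004,0.033,0,0],[0.004,0.033,0,0],[0.004,0.033,0,0]]'; python3 -m pendant '[[0.002,0.017,0,0],[0.002,0.017,0,0]]';  python3 -c "
from st import *
rep(120,0,56,90)"
```

```text
clock: 25.62
eef_pos: [0.5176, 0.1295, 0.0566]
eef_rot: [-0.66, 0.751, -0.0, -0.0]
force: [0.0, -5.6, 3.7]
width: 0.0552
clock: 25.88
eef_pos: [0.5178, 0.1315, 0.0566]
eef_rot: [-0.66, 0.751, -0.0, -0.0]
force: [-0.8, -5.8, 2.7]
width: 0.0549
t 25.88 lane [[119.4  -0.5]] z 56.6 jaw-lane 90.02 F [-0.8 -5.8  2.7] w 54.9 tilt [-6.e-04 -6.e-04 -1.e+00] j [ 0.55  0.43 -0.43  0.   -0.71 -0.68]
units [-0.007  0.01 ] -0.01
turn units -0.002
```

It is still sliding at about 6 N, with no stop contact yet. I go on in 1 mm steps.

```bash
python3 -m pendant '[[0.002,0.017,0,0],[0.002,0.017,0,0]]'; python3 -m pendant '[[0.002,0.017,0,0],[0,0,0,0]]';  python3 -c "
from st import *
rep(120,0,56,90)"
```

```text
clock: 26.12
eef_pos: [0.5175, 0.1323, 0.0566]
eef_rot: [-0.66, 0.752, -0.0, -0.002]
force: [-0.8, -11.3, 5.0]
width: 0.0552
clock: 26.38
eef_pos: [0.5173, 0.1324, 0.0567]
eef_rot: [-0.659, 0.752, -0.0, -0.002]
force: [-0.5, -12.4, 4.6]
width: 0.0554
t 26.38 lane [[1.203e+02 1.000e-01]] z 56.7 jaw-lane 89.89 F [ -0.5 -12.4   4.6] w 55.4 tilt [-0.003  -0.0033 -1.    ] j [ 0.56  0.43 -0.43  0.   -0.72 -0.69]
units [ 0.001 -0.005] -0.011
turn units 0.013
```

The force doubled to 12 N and the TCP stalled at lane x 120.3 (120.5 predicted for home), so the box is on the stop. I back off, rise and check.

```bash
python3 -m pendant '[[-0.013,-0.1,0,0],[-0.04,-0.3,0,0],[0,0,0.5,0],[0,0,0.9,0],[0,0,0.9,0],[-0.1,-0.8,0.2,0],[-0.1,-0.8,0.2,0],[-0.1,-0.8,0.2,0],[-0.1,-0.9,0,0],[-0.1,-0.9,0,0],[-0.1,-0.9,0,0],[0,0,0,0]]'
python3 - <<'E'
from sl import *
from meas import lid
rep(120,0,56,90)
s=snapshot("scene");v=s["img"][:,:,::-1]
cv2.imwrite("pics/s15.png",cv2.resize(v[80:250,150:390],None,fx=3.2,fy=3.2,interpolation=cv2.INTER_CUBIC))
d=snapshot("top");cv2.imwrite("pics/t15.png",cv2.resize(d["img"][100:280,120:380,::-1],None,fx=3,fy=3,interpolation=cv2.INTER_CUBIC))
E
```

```text
clock: 27.88
eef_pos: [0.4782, -0.198, 0.2301]
eef_rot: [-0.658, 0.753, 0.0, 0.0]
force: [-0.3, 1.2, 0.5]
width: 0.055
t 27.88 lane [[-212.4   -3.7]] z 230.1 jaw-lane 89.73 F [-0.3  1.2  0.5] w 55.0 tilt [ 2.e-04  4.e-04 -1.e+00] j [-0.08  0.2  -0.25 -0.   -1.12 -0.05]
units [0.653 5.501] -2.902
turn units 0.034
```

View pics/s15.png

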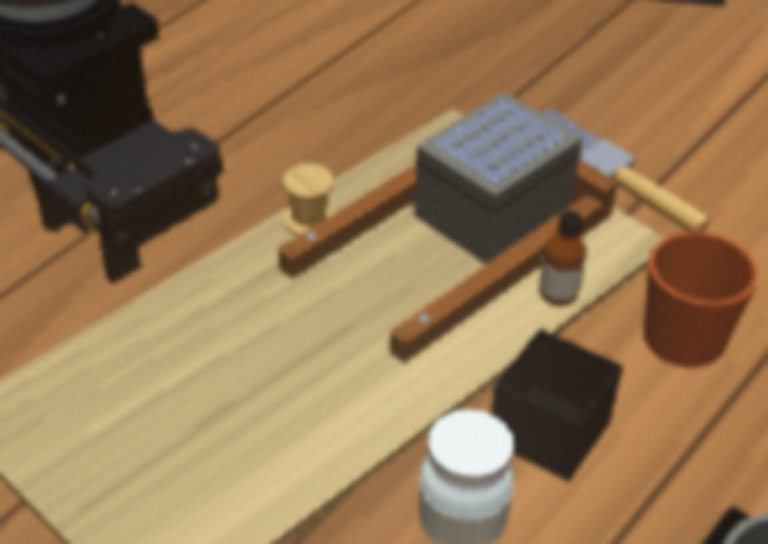

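View pics/t15.png

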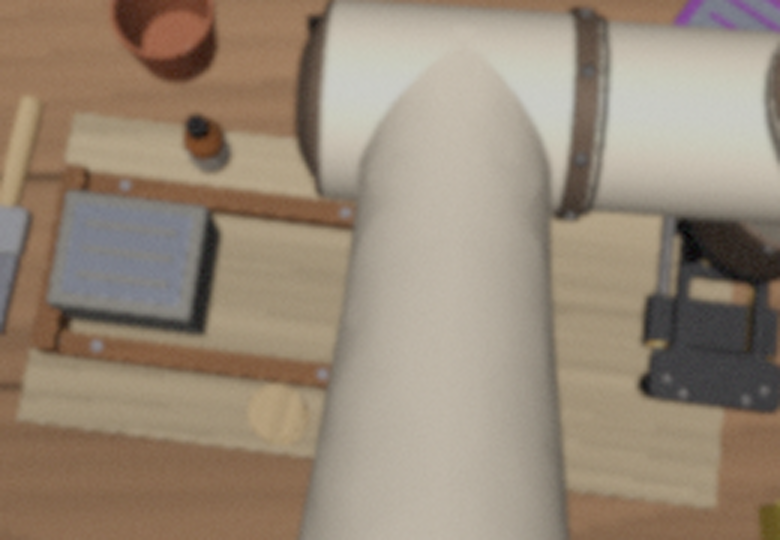

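```bash
python3 - <<'E'
from st import *
from meas import polyline
d=snapshot("top");im=d["img"];hsv=cv2.cvtColor(cv2.GaussianBlur(im,(3,3),0),cv2.COLOR_RGB2HSV)
m=cv2.inRange(hsv,(0,0,95),(179,50,200));z=np.zeros_like(m);z[155:215,130:200]=m[155:215,130:200]
z=cv2.morphologyEx(z,cv2.MORPH_OPEN,np.ones((3,3)));c=polyline(z)
r=cv2.minAreaRect((ray(d,c[:,0],.092)[:,:2]*1000).astype(np.float32));print(r,lane(np.array([r[0]])/1e3))
L=lane(ray(d,c[:,0],.092));print(L.min(0),L.max(0))
o=np.load("/tmp/top.npy").astype(int)
for nm,(x0,y0,x1,y1) in dict(bottle=(178,134,198,158),spool=(200,225,222,250),brush=(102,130,134,212),clay=(156,86,192,128)).items():
    print(nm,np.abs(im[y0:y1,x0:x1].astype(int)-o[y0:y1,x0:x1]).mean().round(1))
E
```

```text
((524.9581298828125, 196.37008666992188), (107.68240356445312, 88.35376739501953), 82.44869232177734) [[184.71344547   0.73829768]]
[130.77632932 -43.48319556] [238.61195209  44.84886051]
bottle 6.3
spool 7.2
brush 6.8
clay 5.7
```

The box is at lane (184.7, +0.7) mm with yaw -0.15° (target 185, 0), and the bystander crops are unchanged apart from noise. I hand it in.

```bash
python3 -c "
from plant import *
print(job_done())"
```

```text
the job is handed in; nothing more can be done
None
```

The grey seed box is home against the end stop and the job is handed in, at about 28 s of the 67 s allowed. No verdict was reported.

**What I did:** I squared and centred the box on the open board with two-finger pushes: on its -y side, then from behind, then on its +y side. I then pushed it down the lane from behind, with the fingertips about 48 mm above the bench, clear of the 37 mm rails.

**Last checks:**
- **Contact with the stop:** the pushing force rose from 6 to 12 N and the tool stalled at lane x = 120.3 mm, where 120.5 was expected.
- **Final position, top view:** the box is at lane (184.7, +0.7) mm, turned -0.15°; the target is (185, 0). The lid measured 108×88 mm, against 110×90 mm given for the box.
- **Clearance in the lane:** every check of the lid's edge put the box within about 1 mm of the centre line, and the pictures showed gaps to both rails.
- **Bystanders:** the bottle, spool, brush and clay pot match the first picture apart from image noise. The jar and nursery pot I judged by eye in the scene view; both look unmoved.

**What disagreed or failed:**
- The scene camera read 3–5 mm off the top camera, so I used the top view for the final positions.
- The first side push left the box about 8 mm off centre, so I corrected it before it went in.
- One scene measurement caught the brush instead of the lid and one returned nothing; I ignored both.

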